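# Rock two tight stoppers out of a sample chamber and store them by length

### The job

Open the sample chamber for loading: take out the tall stopper first, then the short one. Each is a tight press fit, so grip its bar and rock it clearly, first away from the robot and then back towards the robot while it is still in its well, pulling upwards until it comes out. Stand each one upright in the wooden tray, in the row where a stopper of the same length already stands, putting the tall one down before you draw out the short one, and leave the stoppers already stored there, the screwdriver and the mug where they are.

Things in the scene. Friction and masses are not known exactly. Their poses are not given: they have to be found in the camera images.
- tall_mid (a point): The tall stopper, 140 mm tall, 170 g. From the foot up: black rubber plug 40 x 40 mm, 45 mm high; square collar 50 x 50 mm, 8 mm high; flat grey grip bar 87 mm high, 20 mm thick along its x, 44 mm wide along its y. This point is half-way up, 70 mm above the foot's underside; z up. Starts seated in either of the two wells, axes parallel to the chamber's.
- tall_top (a point): Centre of the top face of the tall stopper's grip bar, 140 mm above its foot.
- short_mid (a point): The short stopper, 100 mm tall, 130 g. From the foot up: black rubber plug 40 x 40 mm, 45 mm high; square collar 50 x 50 mm, 8 mm high; flat grey grip bar 47 mm high, 20 mm thick along its x, 44 mm wide along its y. This point is half-way up, 50 mm above the foot's underside; z up. Starts seated in the other well, axes parallel to the chamber's.
- short_top (a point): Centre of the top face of the short stopper's grip bar, 100 mm above its foot.
- chamber: Grey sample chamber fixed to the table, 160 mm (x) by 280 mm (y) by 90 mm high; origin at the centre of its underside, +x points away from the robot (dials face the robot). Two wells in its top at x = 0, y = -65 and +65 mm, each 61 mm along x by 44 mm along y, 32 mm deep (floor 58 mm above the table).
- well_a (a point): Axis of the well at y = -65 mm, at the height of its two black sprung rubber lips: 80 mm above the table, 22 mm above the seated foot. The lips press on the plug's near (-x) and far (+x) faces and give 7 mm, so the plug can rock up to about 20 degrees towards or away from the robot, pivoting at this height. Its axes are the chamber's.
- well_b (a point): The same for the well at y = +65 mm. A dead straight pull meets about 23 N of friction; while rocking with the pull, each swing from side to side (9 degrees either way) walks the plug up some 5 mm. The foot leaves the lips after rising about 25 mm and is above the chamber's top after 32 mm.
- tray: Open wooden tray fixed to the table, 212 mm (x) by 270 mm (y), walls 32 mm high, 7 mm thick; origin under its centre, floor 7 mm above it. A divider along y at x = 0 makes two rows centred at x = -51 and +51 mm, 95 mm wide inside. One row holds a stored tall stopper, the other a short one (which varies), at y = 50 to 85 mm; the rest is empty.
- tall_ref_mid (a point): The tall stopper that already stands in the tray and marks the row for tall ones; identical to the tall stopper (140 mm), this point is half-way up (70 mm). Leave it standing.
- short_ref_mid (a point): The short stopper that already stands in the tray and marks the row for short ones; identical to the short stopper (100 mm), this point is half-way up (50 mm). Leave it standing.
- screwdriver: Bystander: a screwdriver 180 mm long lying between chamber and tray.
- mug: Bystander: white mug, 80 mm diameter, 90 mm tall, beyond chamber and tray; origin under its centre.
Not all that is in view belongs to the job. What is shaped like the part that bears short_ref_mid but blue, red or white is not meant.

How it is judged (in metres and radians):
On the way, in this order (a step that is already met when the one before it is completed fails the run):
1. the tall stopper, still in its well, is rocked away from the robot (over 4 degrees) (angle between tall_top's own z axis and vertical above 0.07 rad and x of tall_top in the frame of chamber above 0.004 m and z of tall_mid in the frame of chamber below 0.15 m), for 0.05 s.
2. then, still in its well, it is rocked back towards the robot (over 4 degrees) (angle between tall_top's own z axis and vertical above 0.07 rad and x of tall_top in the frame of chamber below -0.004 m and z of tall_mid in the frame of chamber below 0.15 m), for 0.05 s.
3. the tall stopper is drawn up clear of its well (z of tall_mid in the frame of chamber above 0.164 m), for 0.05 s.
4. the tall stopper stands released in the tray row of the other tall one (((x of tall_ref_mid in the frame of tray above 0 m and x of tall_mid in the frame of tray between 0.01 and 0.1 m) or (x of tall_ref_mid in the frame of tray below 0 m and x of tall_mid in the frame of tray between -0.1 and -0.01 m)) and y of tall_mid in the frame of tray between -0.13 and 0.13 m and z of tall_mid in the frame of tray below 0.083 m and angle between tall_mid's own z axis and vertical below 0.1 rad and contact force between the fingers and tall below 0.05 N), for 0.2 s.
5. the short stopper, still in its well, is rocked away from the robot (over 4 degrees) (angle between short_top's own z axis and vertical above 0.07 rad and x of short_top in the frame of chamber above 0.004 m and z of short_mid in the frame of chamber below 0.13 m), for 0.05 s.
6. then, still in its well, it is rocked back towards the robot (over 4 degrees) (angle between short_top's own z axis and vertical above 0.07 rad and x of short_top in the frame of chamber below -0.004 m and z of short_mid in the frame of chamber below 0.13 m), for 0.05 s.
7. the short stopper is drawn up clear of its well (z of short_mid in the frame of chamber above 0.144 m), for 0.05 s.
At the end, for the whole second after the job is handed in: Both stoppers stand upright (within 6 degrees) on the tray's floor, released and at rest, the tall one in the row of the stored tall stopper and the short one in the row of the stored short stopper; the stored ones still stand (all of step 4 and ((x of short_ref_mid in the frame of tray above 0 m and x of short_mid in the frame of tray between 0.01 and 0.1 m) or (x of short_ref_mid in the frame of tray below 0 m and x of short_mid in the frame of tray between -0.1 and -0.01 m)) and y of short_mid in the frame of tray between -0.13 and 0.13 m and z of short_mid in the frame of tray below 0.063 m and angle between short_mid's own z axis and vertical below 0.1 rad and contact force between the fingers and short below 0.05 N); the robot touches nothing.
It fails at once if a stopper already stored in the tray is knocked over (over 17 degrees) or pushed more than 30 mm ((angle between tall_ref_mid's own z axis and vertical above 0.3 rad or distance of tall_ref_mid from where it was at the start of the episode above 0.03 m) or (angle between short_ref_mid's own z axis and vertical above 0.3 rad or distance of short_ref_mid from where it was at the start of the episode above 0.03 m)).
It fails at once if the short stopper is drawn out of its well before the tall one stands in the tray (z of short_mid in the frame of chamber above 0.144 m and z of tall_mid in the frame of tray above 0.107 m).
It fails at once if the screwdriver or the mug is moved more than 40 mm (distance of any of screwdriver, mug from where it was at the start of the episode above 0.04 m).
It also fails if it takes over 72 s, if anything falls off the work surface, if the arm or the gripper's body presses on something with over 40 N, if the wrist force passes 120 N, or if a joint passes its speed limit or range.

### The arm

A 7-joint arm with a two-finger parallel gripper is mounted at the origin on the work surface. World frame = base frame: x ahead of the robot, y to its left, z up, the work surface at z = 0. Lengths are in mm, angles in rad, forces in N, time in s.
With the tool pointing down it reaches from about 400 to 875 mm from the base axis. Payload 4.4 kg.
Tool frame: the origin (TCP) lies at the centre of the arm's flange, where the gripper is bolted on; the fingertips stand 173 mm ahead of it and the grasp point (between the pads) lies 155 mm ahead of it; z points along the fingers, y is the direction in which the jaws open and shut (so a half turn about z gives the same grasp; the last joint's range is limited). The gripper opens to 85 mm and grips with 20 to 120 N. Pads are 22 mm wide; open, the fingers measure 114 mm over their backs; the gripper's body (76 mm by 85 mm) begins 54 mm behind the grasp point. The pads swing forward as they close: fully open they stand 13 mm farther back than shut.
Start: joints at [-1.184, 0.628, 0.038, 1.517, -0.027, 0.996, -0.02], TCP at [284.35, 584.518, 404.713] pointing down, gripper open.
Joint ranges: [-3.06, 3.06], [-0.37, 2.12], [-1.25, 1.32], [0.18, 2.47], [-1.1, 4.24], [0.23, 1.98], [-2.94, 2.94]. Speed limits (rad/s): [2.57, 2.57, 3.14, 3.14, 3.14, 3.14, 3.14].

### API

Orientations are given as [roll, pitch, yaw] about the fixed x, y, z axes, in that order (R = Rz(yaw) Ry(pitch) Rx(roll)).
In Python, from cell import * gives the robot as it stands. The module is installed in compiled form; this text tells all that it offers.
- The arm moves only by the shell command python3 -m jog 'ROWS'. ROWS is JSON, one flat list of numbers, 5 for each row, row after row: the shift along the tool's x, y, z in mm, then the turn about the tool's z in degrees, then the finger opening in mm, from 0 to 85.4. A call has 1 to 20 rows; each row is the pose to reach, as a shift and turn from the pose commanded when the call began, along the tool's axes at that moment; what a row does not reach only later rows make up. A row lasts 1/12 s, in which the tool goes at most 41.7 mm and 7.16 degrees, less where a joint would pass 70% of its speed; a pose out of reach is approached as far as the arm can. A call with a gripper value outside its range is refused whole. The fingers move at their own pace and stop on an object; the grip force is fixed at half the most. Time passes only in rows, so rows that repeat a pose let the fingers close. It gives the time, the measured TCP pose, the force and the opening at its end, in the units of the state.
- read_state(): the state, without advancing time (a new reading comes with each control period).
- get_image(name): name is "side" or "top"; returns (picture, depth): 384x512x3 uint8, blue, green, red; 384x512 float32, mm along the optical axis (not along the pixel's ray), 0 where there is no reading.
- camera_params(name): a dict with "K" (3x3 intrinsics, pixels), "dist_coeffs" ([k1, k2, p1, p2, k3] as OpenCV has them; the pictures are not rectified), "T" (4x4, takes a point from camera to world coordinates). Camera axes: x right, y up, looking along -z (the intrinsics and any distortion apply to the point x, -y, -z); pixel columns grow to the right and rows downward; lengths in mm; the calibration is good to about 2 mm. A picture is of the moment at which its call begins. camera_params takes no time and is no camera call.
- finish_job(): hands the job in, once; it reports no verdict.
The state is a dict: "clock": time; "qpos": joint angles; "qd": joint speeds; "tau": joint torques, N m; "eef_pos": TCP position; "tool_rot": TCP orientation; "force": force on the tool from outside, world axes, zero at the start; "torque": the same for the moment, N m; "width": finger opening in mm.
Only numpy, scipy, OpenCV 4.12 (cv2) and the standard library are available. Lean on these libraries where they do the work, as an engineer would, in place of code of your own. Each camera call takes 0.05 s, during which the arm holds its last target.

## Working session

There is one attempt and no reset: what is moved stays moved. The work goes in short steps, Python scripts to look and compute and a shell command to move; the robot and the scene stay as the last step left them, time stands still between calls to the robot, and variables do not carry over. Pictures are saved under pics/ and viewed, and the job is handed in when it is done.

```bash
mkdir -p pics; ls
python3 - <<'E'
from cell import *
import cv2,numpy as np
print(read_state())
for n in("side","top"):
    im,d=get_image(n); np.savez(f"{n}0.npz",im=im,d=d); cv2.imwrite(f"pics/{n}0.png",im)
    c=camera_params(n); print(n,c)
E
```

```text
pics
{'clock': 0.0, 'qpos': array([-1.18378664,  0.62933791,  0.03845555,  1.51839599, -0.02702896,
        0.99629635, -0.01999545]), 'qd': array([ 0.00047841,  0.00060024, -0.0010546 , -0.00182021,  0.00107088,
        0.00127811, -0.00031149]), 'tau': array([-4.04787233e-04, -5.63401115e+01,  1.22647561e+00, -1.93439412e+01,
        1.11402190e-02,  1.07161776e-02,  1.08590137e-05]), 'eef_pos': array([284.2095241 , 584.23151891, 403.78539357]), 'tool_rot': array([-3.13967328e+00,  9.24653023e-06,  2.68876013e+00]), 'force': array([-0.33222444,  0.16273908,  0.62186962]), 'torque': array([-0.01639126,  0.01549057, -0.02501141]), 'width': 85.88185186643459}
side {'K': array([[346.47905547,   0.        , 250.47507166],
       [  0.        , 346.47905547, 188.42147956],
       [  0.        ,   0.        ,   1.        ]]), 'dist_coeffs': array([-0.0331668,  0.       ,  0.       ,  0.       ,  0.       ]), 'T': array([[ 8.47310466e-01,  3.23312973e-01, -4.21347477e-01,
         3.11336454e+01],
       [-5.30552765e-01,  4.79345974e-01, -6.99100279e-01,
        -7.21724339e+02],
       [-2.40569729e-02,  8.15902052e-01,  5.77689452e-01,
         7.96273017e+02],
       [ 0.00000000e+00,  0.00000000e+00,  0.00000000e+00,
         1.00000000e+00]])}
top {'K': array([[348.8000473,   0.       , 250.964093 ],
       [  0.       , 348.8000473, 189.7522389],
       [  0.       ,   0.       ,   1.       ]]), 'dist_coeffs': array([-0.0232759,  0.       ,  0.       ,  0.       ,  0.       ]), 'T': array([[-1.63298401e-02,  9.88801613e-01, -1.48339837e-01,
         3.53290229e+02],
       [-9.99817100e-01, -1.76254429e-02, -7.42358261e-03,
         7.92263837e+01],
       [-9.95500580e-03,  1.48191480e-01,  9.88908582e-01,
         1.03371139e+03],
       [ 0.00000000e+00,  0.00000000e+00,  0.00000000e+00,
         1.00000000e+00]])}
```

View pics/side0.png

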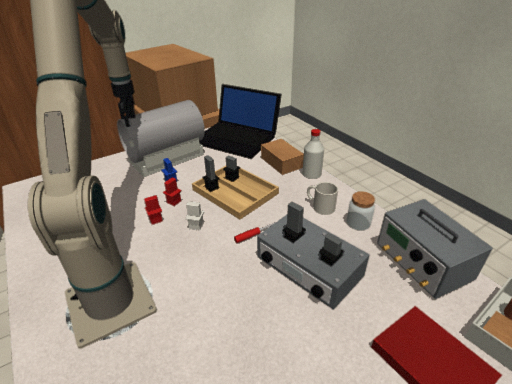

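View pics/top0.png

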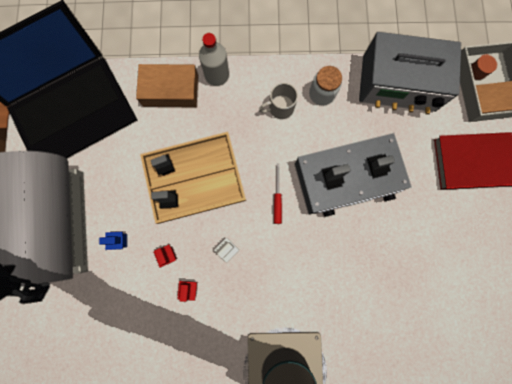

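```bash
cat > h.py <<'E'
from cell import *
import cv2,numpy as np
def cam(n):
    c=camera_params(n);return np.array(c["K"]),np.array(c["dist_coeffs"]),np.array(c["T"])
def ray(n,uv):
    K,D,T=cam(n)
    p=cv2.undistortPoints(np.array(uv,float).reshape(-1,1,2),K,D).reshape(-1,2)
    d=np.c_[p[:,0],-p[:,1],-np.ones(len(p))]
    return T[:3,3],d@T[:3,:3].T
def plane(n,uv,z):
    o,d=ray(n,uv); s=(z-o[2])/d[:,2]; return o+d*s[:,None]
def cloud(n,dep):
    v,u=np.mgrid[0:384,0:512]
    o,d=ray(n,np.c_[u.ravel(),v.ravel()])
    P=o+d*dep.reshape(-1,1); P[dep.ravel()<=0]=np.nan
    return P.reshape(384,512,3)
def tri(ua,ub,a="top",b="side"):
    o1,d1=ray(a,[ua]);o2,d2=ray(b,[ub]);d1=d1[0]/np.linalg.norm(d1);d2=d2[0]/np.linalg.norm(d2)
    s=np.linalg.lstsq(np.c_[d1,-d2],o2-o1,rcond=None)[0]
    p,q=o1+s[0]*d1,o2+s[1]*d2; return (p+q)/2,np.linalg.norm(p-q)
def proj(n,P):
    K,D,T=cam(n); P=np.atleast_2d(P).astype(float); c=(P-T[:3,3])@T[:3,:3]
    c=c*[1,-1,-1]; return cv2.projectPoints(c,np.zeros(3),np.zeros(3),K,D)[0].reshape(-1,2)
def crop(n,im,u0,u1,v0,v1,k,name):
    cv2.imwrite(f"pics/{name}.png",cv2.resize(im[v0:v1,u0:u1],None,fx=k,fy=k,interpolation=cv2.INTER_CUBIC))
E
python3 - <<'E'
from h import *
a=np.load("top0.npz");b=np.load("side0.npz")
crop("top",a["im"],285,420,125,225,5.9,"c_top_ch")
crop("top",a["im"],135,250,125,225,6,"c_top_tr")
crop("side",b["im"],230,370,190,300,5.4,"c_side_ch")
crop("side",b["im"],185,285,145,220,8,"c_side_tr")
for n,f,R in (("top",a,[(320,355,155,190),(365,400,145,180),(145,185,185,212),(145,185,150,178)]),("side",b,[(280,310,198,245),(318,348,228,265),(198,222,150,195),(222,245,150,185)])):
    P=cloud(n,f["d"])
    for u0,u1,v0,v1 in R:
        q=P[v0:v1,u0:u1].reshape(-1,3);q=q[~np.isnan(q[:,2])]
        zt=np.percentile(q[:,2],99.0);t=q[q[:,2]>zt-6];print(n,(u0,v0),"ztop",zt.round(1),q[:,2].max().round(1),"n",len(t),t.mean(0).round(1),t.min(0).round(1),t.max(0).round(1))
E
```

```text
top (320, 155) ztop 200.1 202.5 n 144 [ 525.7 -133.6  197.9] [ 512.  -155.3  194.5] [ 538.8 -113.1  202.5]
top (365, 145) ztop 159.7 161.5 n 130 [ 555.7 -260.8  157.6] [ 543.1 -284.1  153.8] [ 568.7 -238.8  161.5]
top (145, 185) ztop 149.2 150.3 n 131 [478.8 322.5 146.9] [469.  299.7 143.4] [489.9 344.2 150.3]
top (145, 150) ztop 108.8 110.2 n 115 [579.5 336.9 106.8] [565.1 314.3 102.9] [595.5 358.9 110.2]
side (280, 198) ztop 197.6 199.0 n 87 [ 526.7 -137.9  196. ] [ 513.8 -160.1  191.8] [ 541.6 -114.7  199. ]
side (318, 228) ztop 158.1 159.0 n 98 [ 557.1 -264.9  156. ] [ 543.4 -287.4  152.2] [ 571.9 -243.6  159. ]
side (198, 150) ztop 147.0 149.8 n 39 [479.4 320.  145.9] [470.8 299.4 141.2] [490.6 341.7 149.8]
side (222, 150) ztop 106.5 109.1 n 39 [581.2 334.7 104.9] [567.2 312.8 100.9] [597.2 361.7 109.1]
```

View pics/c_top_ch.png

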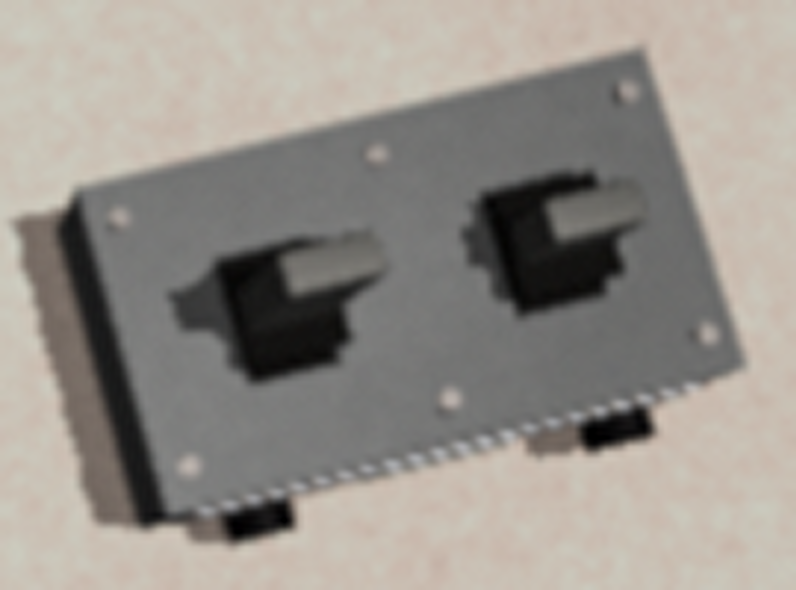

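View pics/c_top_tr.png

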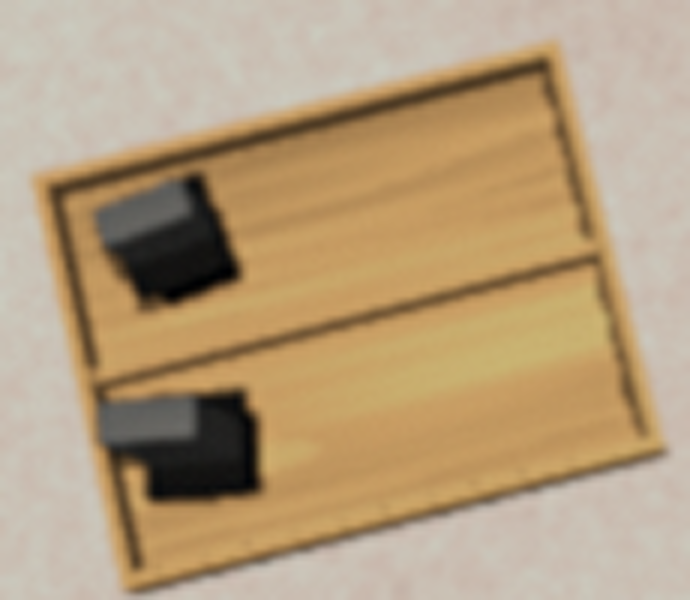

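View pics/c_side_ch.png

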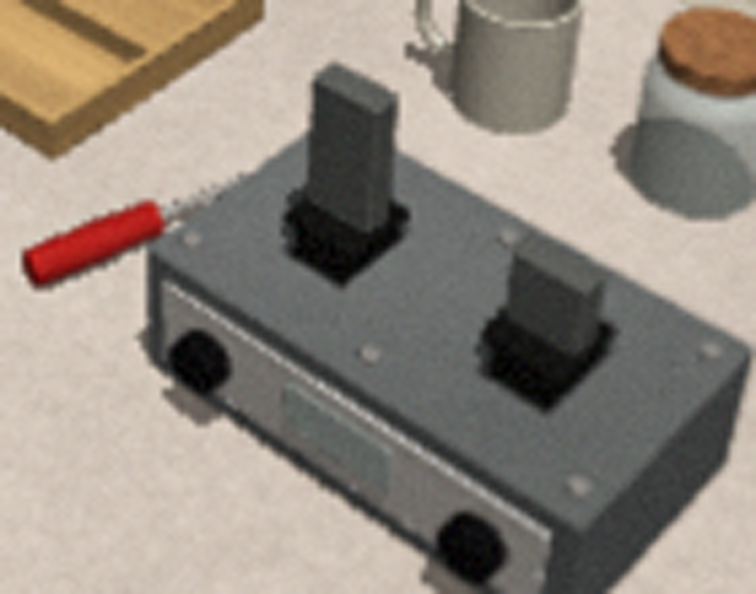

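View pics/c_side_tr.png

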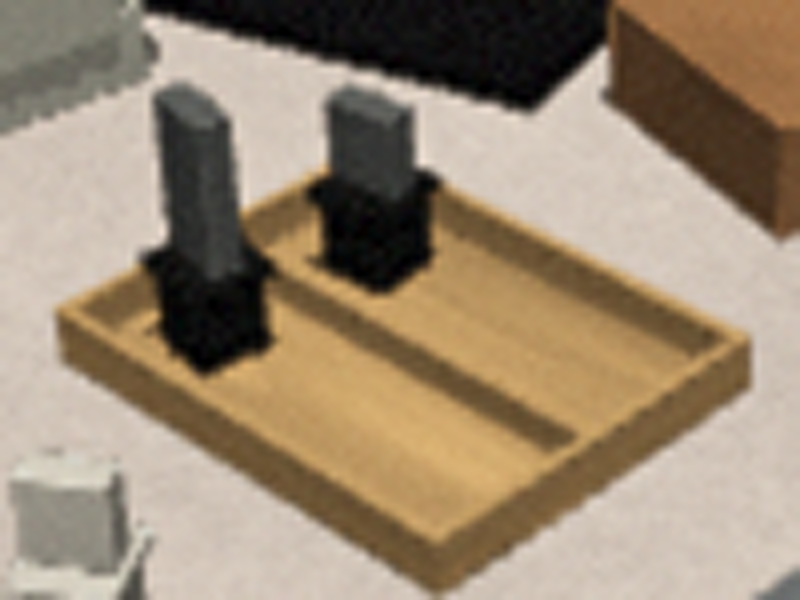

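Chamber: tall stopper with its top at top-view px (341,170), side px (295,209). Short stopper at top px (386,161), side px (333,240).

Could be mistaken for them:
- stored tall, top px (160,195) and side px (210,160)
- stored short, top px (159,161) and side px (232,160)
- coloured look-alikes, top view: blue (115,240), red (165,255) and (187,290), white (225,248)

The crops confirm the two grey bars in the chamber wells are the right ones. The tall one is in well_b. The stored tall stopper is in the tray's near row (-x) and the stored short one in the far row. Next I refine the measurements.

Run:
```python
from h import *
a=np.load("top0.npz");b=np.load("side0.npz")
def face(n,f,box,zt):
    u0,u1,v0,v1=box
    P=cloud(n,f["d"])[v0:v1,u0:u1]
    m=(P[...,2]>zt-5).astype(np.uint8)
    g=f["im"][v0:v1,u0:u1].max(2)
    k,l,s,c=cv2.connectedComponentsWithStats(m)
    i=1+np.argmax(s[1:,4]); return c[i]+[u0,v0], s[i,4]
B={"tall":((320,355,155,190),(280,310,198,245),200,198),"short":((365,400,145,180),(318,348,228,265),159.7,158),"tref":((145,185,185,212),(198,222,150,195),149,147),"sref":((145,185,150,178),(222,245,150,185),108.8,106.5)}
T={}
for k,(bt,bs,zt,zs) in B.items():
    ca,_=face("top",a,bt,zt);cb,_=face("side",b,bs,zs)
    p,g=tri(ca,cb);T[k]=p;print(k,ca.round(1),cb.round(1),p.round(1),"gap",g.round(1))
d=T["tall"]-T["short"];print(np.linalg.norm(d[:2]),np.degrees(np.arctan2(-d[0],d[1])))
# tray: wood mask
for n,f,box in(("top",a,(135,250,125,225)),("side",b,(185,285,150,220))):
    u0,u1,v0,v1=box;h=cv2.cvtColor(f["im"],cv2.COLOR_BGR2HSV)
    m=((h[...,0]>10)&(h[...,0]<28)&(h[...,1]>80)).astype(np.uint8);M=np.zeros_like(m);M[v0:v1,u0:u1]=m[v0:v1,u0:u1]
    c=max(cv2.findContours(M,0,2)[0],key=cv2.contourArea);hull=cv2.convexHull(c).reshape(-1,2)
    if n=="top":
        q=plane(n,hull,32)[:,:2].astype(np.float32);r=cv2.minAreaRect(q);print("tray",n,r)
    else:
        ap=cv2.approxPolyDP(hull.reshape(-1,1,2),3,True).reshape(-1,2);print(ap.tolist(),plane(n,ap,32).round().tolist())
# chamber top by depth
for n,f,box in(("top",a,(285,420,125,225)),("side",b,(230,370,190,300))):
    u0,u1,v0,v1=box;P=cloud(n,f["d"])[v0:v1,u0:u1].reshape(-1,3);q=P[(abs(P[:,2]-90)<6)];print(n,"chamber",np.median(q[:,2]),cv2.minAreaRect(q[:,:2].astype(np.float32)))
    P=cloud(n,f["d"]); 
P=cloud("top",a["d"]);q=P[125:225,135:250].reshape(-1,3);
q=q[(abs(q[:,2]-32)<5)];print("tray rim depth",cv2.minAreaRect(q[:,:2].astype(np.float32)))
print("floor",np.median(P[185:200,205:230,2]),"table",np.median(P[230:300,200:250,2]),"mug",P[95:105,280:288].reshape(-1,3).mean(0),"bottle",np.nanmax(P[30:90,195:235,2]),"tank",np.nanmax(P[150:280,0:85,2]))
```

```text
tall [340.4 169. ] [295.2 206. ] [ 527.7 -135.1  194.2] gap 2.1
short [385.4 160. ] [333.8 239. ] [ 558.1 -263.5  154. ] gap 2.7
tref [159.2 194.2] [208.4 158. ] [480.1 323.  144.2] gap 1.7
sref [158.7 159.8] [230.5 157.9] [580.8 337.5 104.4] gap 1.2
131.9339154035566 13.310240768289614
tray top ((545.4049682617188, 258.88037109375), (213.86846923828125, 268.9566650390625), 13.809571266174316)
[[192, 183], [226, 166], [241, 168], [277, 186], [278, 192], [238, 218], [195, 191]] [[417.0, 363.0, 32.0], [590.0, 400.0, 32.0], [634.0, 350.0, 32.0], [682.0, 160.0, 32.0], [662.0, 126.0, 32.0], [461.0, 79.0, 32.0], [404.0, 307.0, 32.0]]
top chamber 90.05768673555309 ((541.8604736328125, -199.03012084960938), (160.93675231933594, 283.48834228515625), 13.09174633026123)
side chamber 88.69427976251518 ((637.4200439453125, -173.5718536376953), (364.582275390625, 283.40972900390625), 14.94379711151123)
tray rim depth ((547.3705444335938, 259.82855224609375), (213.48211669921875, 268.2915954589844), 13.84229564666748)
floor nan table nan mug [788.89537207 -18.64277204   5.6308636 ] bottle 203.2240661573229 tank 386.11080924102293
```

Run:
```python
from h import *
a=np.load("top0.npz");b=np.load("side0.npz")
P=cloud("top",a["d"])
for v in range(150,285,15):
  print(v,[tuple(P[v,u].round().tolist()) for u in (20,50,70,80)])
P=cloud("side",b["d"])
for u,v in((135,140),(165,135),(190,125),(150,160),(200,145),(126,112)): print(u,v,P[v,u].round())
```

```text
150 [(646.0, 803.0, -2.0), (639.0, 696.0, 18.0), (637.0, 633.0, 19.0), (640.0, 609.0, 6.0)]
165 [(544.0, 638.0, 230.0), (552.0, 590.0, 188.0), (595.0, 640.0, 1.0), (595.0, 610.0, -2.0)]
180 [(507.0, 636.0, 229.0), (514.0, 587.0, 188.0), (531.0, 588.0, 92.0), (544.0, 596.0, 21.0)]
195 [(471.0, 632.0, 230.0), (476.0, 584.0, 188.0), (488.0, 581.0, 100.0), (498.0, 592.0, 23.0)]
210 [(436.0, 629.0, 229.0), (438.0, 581.0, 189.0), (446.0, 576.0, 104.0), (452.0, 580.0, 42.0)]
225 [(400.0, 625.0, 231.0), (402.0, 578.0, 190.0), (405.0, 570.0, 111.0), (409.0, 577.0, 44.0)]
240 [(366.0, 624.0, 228.0), (365.0, 575.0, 191.0), (365.0, 563.0, 121.0), (366.0, 571.0, 51.0)]
255 [(331.0, 619.0, 232.0), (329.0, 572.0, 191.0), (327.0, 557.0, 127.0), (325.0, 565.0, 58.0)]
270 [(297.0, 617.0, 231.0), (294.0, 569.0, 193.0), (289.0, 554.0, 129.0), (283.0, 569.0, 46.0)]
135 140 [280. 562. 177.]
165 135 [402. 561. 164.]
190 125 [522. 578. 170.]
150 160 [322. 567.  70.]
200 145 [569. 608.  46.]
126 112 [263. 517. 315.]
```

```bash
python3 -m jog '[0,0,-40,0,85,0,0,-40,0,85,-533,-541,-40,0,85,-533,-541,-40,0,85,-533,-541,-40,0,85,-533,-541,-40,0,85,-533,-541,-40,-39,85,-533,-541,-40,-39,85,-533,-541,-40,-39,85,-533,-541,-40,-39,85,-533,-541,-40,-39,85,-533,-541,-40,-39,85,-533,-541,-40,-39,85,-533,-541,-40,-39,85,-533,-541,-40,-39,85,-533,-541,-40,-39,85,-533,-541,-40,-39,85,-533,-541,-40,-39,85,-533,-541,-40,-39,85,-533,-541,-40,-39,85]'
```

```text
clock: 1.77
eef_pos: [521.5, -120.6, 444.8]
tool_rot: [-3.141, 0.0, -2.914]
force: [0.8, 0.3, -0.0]
width: 84.9
```

```bash
python3 -m jog '[0,0,0,0,85,0,0,0,0,85]'
python3 - <<'E'
from h import *
for n in("side","top"):
    im,d=get_image(n); np.savez(f"{n}1.npz",im=im,d=d)
    if n=="side": crop(n,im,230,380,90,290,3,"s1")
    else: crop(n,im,280,430,100,230,5,"t1")
E
```

```text
clock: 1.93
eef_pos: [521.4, -121.3, 444.4]
tool_rot: [-3.141, -0.0, -2.92]
force: [-0.3, 0.6, 0.5]
width: 85.1
```

View pics/s1.png

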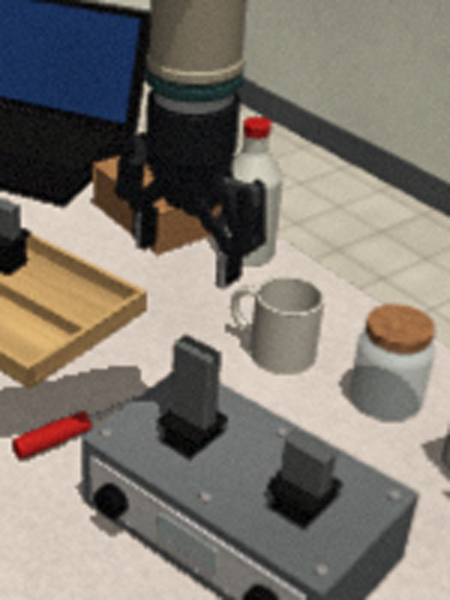

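```bash
python3 -m jog '[-2,-15,0,0,85,-2,-15,0,0,85,-2,-15,40,0,85,-2,-15,80,0,85,-2,-15,114,0,85,-2,-15,114,0,85,-2,-15,114,0,85]'
python3 - <<'E'
from h import *
for n in("side","top"):
    im,d=get_image(n); np.savez(f"{n}2.npz",im=im,d=d)
    if n=="side": crop(n,im,230,350,130,290,3.7,"s2")
E
```

```text
clock: 2.62
eef_pos: [526.2, -131.0, 330.0]
tool_rot: [3.139, -0.003, -2.912]
force: [0.4, 0.1, 1.3]
width: 84.7
```

View pics/s2.png

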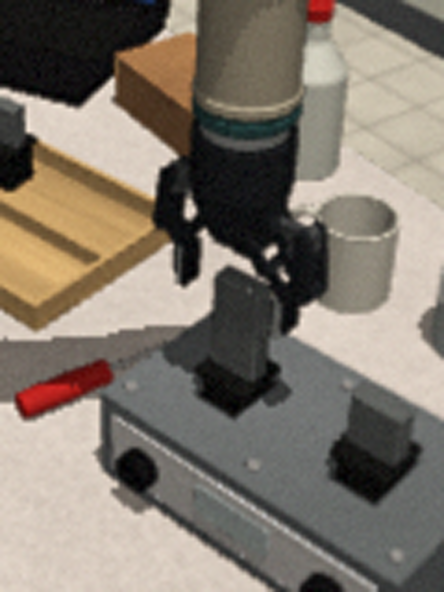

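```bash
python3 -m jog '[0,-4,0,0,85,0,-4,0,0,85,0,-4,0,0,85]'
```

```text
clock: 2.97
eef_pos: [528.0, -136.9, 332.3]
tool_rot: [-3.14, 0.003, -2.914]
force: [-0.5, 0.4, -0.4]
width: 85.0
```

```bash
python3 -m jog '[0,0,0,0,30,0,0,0,0,30,0,0,0,0,30,0,0,0,0,30,0,0,0,0,30,0,0,0,0,30,0,0,0,0,30,0,0,0,0,30]'
```

```text
clock: 3.63
eef_pos: [527.8, -136.5, 331.1]
tool_rot: [-3.141, 0.001, -2.914]
force: [-0.2, -0.3, 4.3]
width: 43.6
```

```bash
python3 -m jog '[-4,0,0,0,30,-8,0,0,0,30,-12,0,-1,0,30,-16,0,-1,0,30,-17,0,-2,0,30,-17,0,-2,0,30]'
python3 - <<'E'
from h import *
for n in("side",):
    im,d=get_image(n)
    if n=="side": crop(n,im,230,350,130,290,3.7,"s3")
E
```

```text
clock: 4.13
eef_pos: [540.6, -134.2, 331.9]
tool_rot: [3.14, -0.011, -2.915]
force: [-8.3, -3.1, 8.0]
width: 43.6
```

View pics/s3.png

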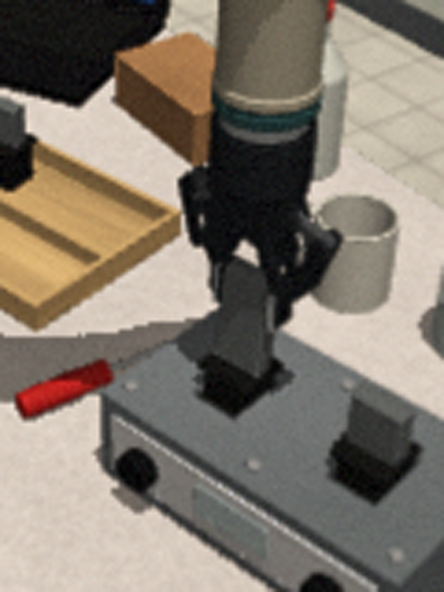

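Run:
```python
from h import *
im,d=get_image("side"); crop("side",im,275,325,185,250,9,"s4")
P=cloud("side",d)
for v in range(198,232,3):
  print(v,[tuple(P[v,u].round().tolist()) for u in (290,293,296,299,302)])
```

```text
198 [(528.0, -112.0, 208.0), (712.0, 97.0, 1.0), (723.0, 92.0, -1.0), (527.0, -151.0, 233.0), (529.0, -161.0, 238.0)]
201 [(529.0, -111.0, 197.0), (534.0, -118.0, 198.0), (542.0, -122.0, 198.0), (720.0, 71.0, -0.0), (530.0, -161.0, 228.0)]
204 [(527.0, -114.0, 188.0), (529.0, -125.0, 195.0), (534.0, -132.0, 197.0), (540.0, -138.0, 198.0), (534.0, -157.0, 213.0)]
207 [(526.0, -116.0, 179.0), (529.0, -125.0, 184.0), (531.0, -136.0, 190.0), (534.0, -146.0, 196.0), (532.0, -160.0, 206.0)]
210 [(526.0, -117.0, 169.0), (528.0, -128.0, 176.0), (530.0, -138.0, 182.0), (533.0, -147.0, 186.0), (534.0, -158.0, 193.0)]
213 [(523.0, -121.0, 162.0), (526.0, -131.0, 167.0), (528.0, -141.0, 174.0), (532.0, -149.0, 177.0), (534.0, -160.0, 183.0)]
216 [(524.0, -121.0, 150.0), (526.0, -132.0, 157.0), (528.0, -143.0, 164.0), (532.0, -151.0, 168.0), (533.0, -162.0, 174.0)]
219 [(524.0, -122.0, 140.0), (525.0, -134.0, 148.0), (531.0, -140.0, 149.0), (532.0, -151.0, 156.0), (533.0, -162.0, 164.0)]
222 [(522.0, -124.0, 131.0), (526.0, -133.0, 136.0), (528.0, -144.0, 142.0), (530.0, -154.0, 148.0), (540.0, -156.0, 145.0)]
225 [(524.0, -123.0, 118.0), (524.0, -137.0, 128.0), (527.0, -146.0, 133.0), (531.0, -154.0, 137.0), (543.0, -154.0, 131.0)]
228 [(519.0, -130.0, 114.0), (523.0, -138.0, 117.0), (527.0, -147.0, 122.0), (529.0, -157.0, 129.0), (544.0, -154.0, 118.0)]
231 [(512.0, -139.0, 112.0), (519.0, -145.0, 113.0), (527.0, -148.0, 111.0), (532.0, -155.0, 114.0), (542.0, -158.0, 111.0)]
```

View pics/s4.png

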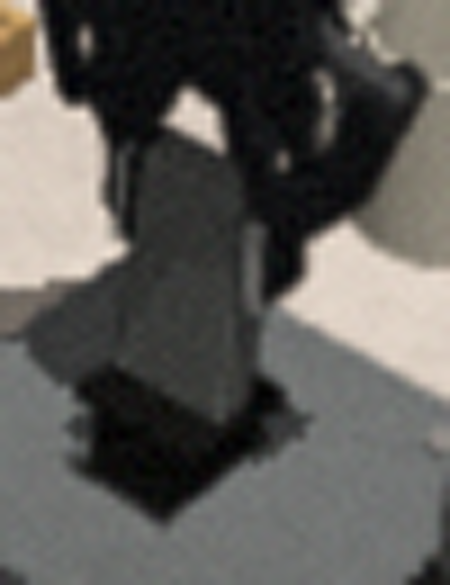

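```bash
cat >> h.py <<'E'
def tilt(n,dep,c,yaw,zlo,zhi):
    """fit near face of bar: returns tilt deg away from robot (+)"""
    P=cloud(n,dep).reshape(-1,3);ex=np.array([np.cos(yaw),np.sin(yaw)]);ey=np.array([-ex[1],ex[0]])
    q=P[:,:2]-c; X=q@ex;Y=q@ey;Z=P[:,2]
    m=(abs(X+4)<22)&(abs(Y)<17)&(Z>zlo)&(Z<zhi); X,Y,Z=X[m],Y[m],Z[m]
    for _ in range(3):
        A=np.c_[np.ones(len(Z)),Y,Z-zlo];s=np.linalg.lstsq(A,X,rcond=None)[0];r=X-A@s;k=abs(r)<2*r.std()+.5;X,Y,Z=X[k],Y[k],Z[k]
    return dict(n=len(Z),tilt=np.degrees(np.arctan(s[2])).round(1),x0=s[0].round(1),xz80=(s[0]+s[2]*(80-zlo)).round(1),rms=r.std().round(2))
E
python3 - <<'E'
from h import *
c=np.array([527,-135.7]);yaw=np.radians(13.2)
print(tilt("side",np.load("side0.npz")["d"],c,yaw,120,188))
print(tilt("top",np.load("top0.npz")["d"],c,yaw,120,188))
for n in("side","top"):
    im,d=get_image(n);print(n,tilt(n,d,c,yaw,120,188))
E
```

```text
{'n': 172, 'tilt': np.float64(0.4), 'x0': np.float64(-8.0), 'xz80': np.float64(-8.3), 'rms': np.float64(0.94)}
{'n': 43, 'tilt': np.float64(0.0), 'x0': np.float64(-10.2), 'xz80': np.float64(-10.2), 'rms': np.float64(0.17)}
side {'n': 182, 'tilt': np.float64(4.9), 'x0': np.float64(-2.4), 'xz80': np.float64(-5.8), 'rms': np.float64(1.06)}
top {'n': 60, 'tilt': np.float64(4.8), 'x0': np.float64(-4.7), 'xz80': np.float64(-8.0), 'rms': np.float64(0.34)}
```

```bash
python3 -m jog '[-4,0,-1,0,30,-8,0,-2,0,30,-10,0,-3,0,30,-10,0,-3,0,30]'
python3 - <<'E'
from h import *
c=np.array([527,-135.7]);yaw=np.radians(13.2)
im,d=get_image("side");print(tilt("side",d,c,yaw,125,188));print(read_state()["force"])
E
```

```text
clock: 4.67
eef_pos: [548.8, -132.4, 332.6]
tool_rot: [3.139, -0.017, -2.915]
force: [-9.1, -4.6, -3.0]
width: 43.5
{'n': 178, 'tilt': np.float64(8.2), 'x0': np.float64(1.3), 'xz80': np.float64(-5.2), 'rms': np.float64(1.12)}
[-8.97278522 -3.73701053 -3.94653804]
```

```bash
python3 -m jog '[6,0,0,0,30,12,0,-1,0,30,18,0,-2,0,30,24,0,-3,0,30,30,0,-4,0,30,36,0,-5,0,30,42,0,-6,0,30,48,0,-6,0,30,52,0,-6,0,30,52,0,-6,0,30]'
python3 - <<'E'
from h import *
c=np.array([527,-135.7]);yaw=np.radians(13.2)
im,d=get_image("side");print(tilt("side",d,c,yaw,130,188));print(read_state()["force"])
im,d=get_image("top");print(tilt("top",d,c,yaw,130,188))
E
```

```text
clock: 5.55
eef_pos: [505.3, -141.2, 342.3]
tool_rot: [-3.14, 0.008, -2.913]
force: [7.0, -0.1, -16.4]
width: 42.8
{'n': 92, 'tilt': np.float64(-8.8), 'x0': np.float64(-19.0), 'xz80': np.float64(-11.2), 'rms': np.float64(0.75)}
[  7.08923394   0.53162577 -16.67286353]
{'n': 1, 'tilt': np.float64(65.1), 'x0': np.float64(1.1), 'xz80': np.float64(-106.7), 'rms': np.float64(0.0)}
```

```bash
python3 -m jog '[-6,0,-1,0,30,-12,0,-2,0,30,-18,0,-3,0,30,-24,0,-4,0,30,-30,0,-5,0,30,-36,0,-6,0,30,-42,0,-6,0,30,-48,0,-7,0,30,-50,0,-7,0,30,-44,0,-8,0,30,-38,0,-9,0,30,-32,0,-10,0,30,-26,0,-11,0,30,-20,0,-12,0,30,-14,0,-13,0,30,-8,0,-14,0,30,-2,0,-14,0,30,0,0,-14,0,30]'
python3 - <<'E'
from h import *
c=np.array([527,-135.7]);yaw=np.radians(13.2)
im,d=get_image("side");print(tilt("side",d,c,yaw,140,188));print(read_state()["force"])
crop("side",im,260,340,150,260,5.4,"s5")
E
```

```text
clock: 7.15
eef_pos: [504.6, -141.6, 358.0]
tool_rot: [-3.14, 0.008, -2.914]
force: [6.3, 2.2, -3.5]
width: 43.4
{'n': 86, 'tilt': np.float64(-11.2), 'x0': np.float64(-17.4), 'xz80': np.float64(-5.6), 'rms': np.float64(0.81)}
[ 4.54277682  1.72514853 -1.95688783]
```

View pics/s5.png

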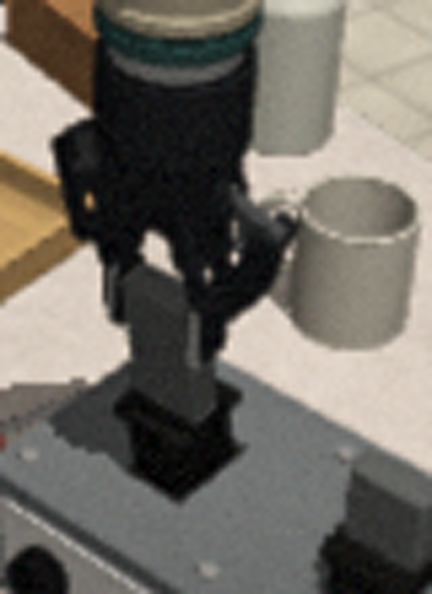

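```bash
python3 -m jog '[-6,0,0,0,30,-12,0,0,0,30,-18,0,0,0,30,-24,0,0,0,30,-28,0,0,0,30,-28,0,-3,0,30,-28,0,-8,0,30,-28,0,-20,0,30,-28,0,-40,0,30,-28,0,-70,0,30,-28,0,-100,0,30,-28,0,-100,0,30,-28,0,-100,0,30]'
python3 - <<'E'
from h import *
im,d=get_image("side")
crop("side",im,240,360,120,260,4.2,"s6")
im,d=get_image("top")
crop("top",im,280,420,110,230,5,"t6")
E
```

```text
clock: 8.28
eef_pos: [531.1, -135.8, 457.5]
tool_rot: [-3.14, 0.004, -2.914]
force: [0.1, 0.9, -2.6]
width: 43.3
```

View pics/s6.png

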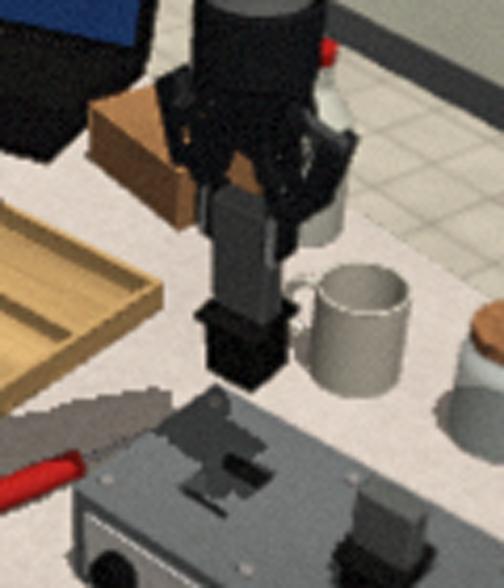

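View pics/t6.png

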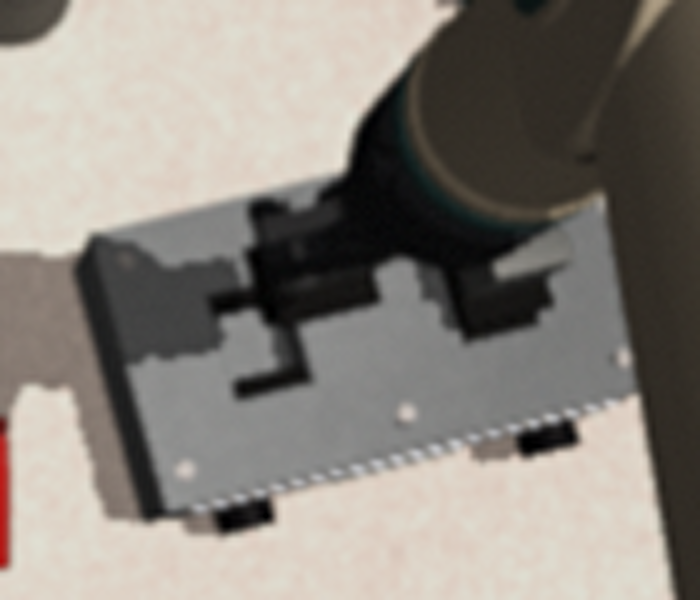

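Run:
```python
from h import *
im,d=get_image("side");P=cloud("side",d)
c=np.array([530,-136]);yaw=np.radians(13.2)
print(tilt("side",d,c,yaw,245,280))
q=P[180:215,285:312].reshape(-1,3);m=(abs(q[:,:2]-c).max(1)<40);q=q[m];print(q[:,2].min(),np.percentile(q[:,2],[1,5]))
for v in range(165,215,3): print(v,[tuple(P[v,u].round().tolist()) for u in (294,298,302)])
```

```text
{'n': 101, 'tilt': np.float64(-5.8), 'x0': np.float64(-3.8), 'xz80': np.float64(12.8), 'rms': np.float64(0.95)}
177.84921323241826 [180.51741809 185.24481668]
165 [(530.0, -118.0, 319.0), (855.0, 248.0, 22.0), (523.0, -158.0, 342.0)]
168 [(522.0, -129.0, 319.0), (531.0, -134.0, 318.0), (524.0, -157.0, 332.0)]
171 [(518.0, -134.0, 313.0), (522.0, -146.0, 318.0), (529.0, -153.0, 319.0)]
174 [(520.0, -132.0, 302.0), (523.0, -146.0, 309.0), (525.0, -158.0, 315.0)]
177 [(521.0, -132.0, 292.0), (523.0, -146.0, 300.0), (524.0, -160.0, 307.0)]
180 [(524.0, -129.0, 280.0), (525.0, -145.0, 289.0), (525.0, -159.0, 297.0)]
183 [(523.0, -132.0, 273.0), (525.0, -145.0, 279.0), (525.0, -161.0, 288.0)]
186 [(524.0, -131.0, 262.0), (526.0, -144.0, 269.0), (530.0, -156.0, 274.0)]
189 [(524.0, -131.0, 252.0), (526.0, -145.0, 259.0), (529.0, -158.0, 266.0)]
192 [(525.0, -131.0, 242.0), (528.0, -144.0, 248.0), (532.0, -155.0, 253.0)]
195 [(525.0, -132.0, 232.0), (529.0, -144.0, 238.0), (532.0, -156.0, 244.0)]
198 [(518.0, -141.0, 230.0), (527.0, -147.0, 230.0), (535.0, -154.0, 231.0)]
201 [(514.0, -146.0, 225.0), (520.0, -156.0, 229.0), (530.0, -160.0, 227.0)]
204 [(521.0, -139.0, 208.0), (523.0, -153.0, 216.0), (540.0, -150.0, 206.0)]
207 [(521.0, -140.0, 198.0), (524.0, -153.0, 204.0), (539.0, -152.0, 197.0)]
210 [(522.0, -140.0, 186.0), (524.0, -154.0, 195.0), (539.0, -153.0, 187.0)]
213 [(590.0, -59.0, 89.0), (525.0, -154.0, 184.0), (686.0, 10.0, -1.0)]
```

```bash
python3 -m jog '[-1,10,0,0,30,-4,30,0,0,30,-8,60,0,0,30,-12,90,0,0,30,-16,120,0,0,30,-20,150,0,0,30,-24,180,0,0,30,-28,210,0,0,30,-32,240,0,0,30,-36,270,0,0,30,-39,295,0,0,30,-41,315,0,0,30,-43,326,0,0,30,-43,331,0,0,30,-43,331,0,0,30,-43,331,0,0,30]'
python3 - <<'E'
from h import *
im,d=get_image("side");crop("side",im,170,310,60,220,3.7,"s7")
s=read_state();c=s["eef_pos"][:2];print(c);print(tilt("side",d,c,np.radians(13.5),245,280))
E
```

```text
clock: 9.77
eef_pos: [497.7, 195.3, 455.3]
tool_rot: [-3.14, -0.001, -2.915]
force: [0.4, -1.0, -1.0]
width: 43.1
[497.86386083 194.76448763]
{'n': 58, 'tilt': np.float64(-5.0), 'x0': np.float64(-4.5), 'xz80': np.float64(10.0), 'rms': np.float64(1.1)}
```

View pics/s7.png

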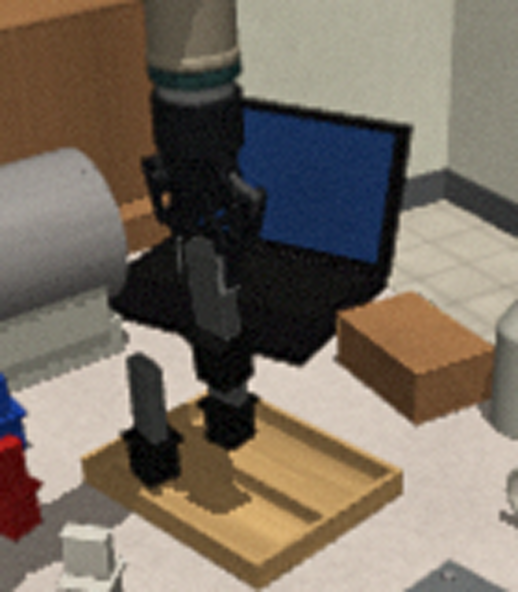

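```bash
python3 -m jog '[0,0,20,0,30,0,0,50,0,30,0,0,80,0,30,0,0,110,0,30,0,0,135,0,30,0,0,152,0,30,0,0,160,0,30,0,0,160,0,30,0,0,160,0,30]'
python3 - <<'E'
from h import *
im,d=get_image("side");crop("side",im,180,290,100,220,5,"s8")
s=read_state();c=s["eef_pos"][:2];print(s["eef_pos"],s["force"]);print(tilt("side",d,c,np.radians(13.5),70,120))
E
```

```text
clock: 10.57
eef_pos: [498.1, 195.6, 296.1]
tool_rot: [-3.141, 0.0, -2.915]
force: [-0.4, 0.0, -1.1]
width: 43.5
[498.32027817 195.94693902 296.70306184] [ 0.08965945  0.00423523 -0.28215871]
{'n': 74, 'tilt': np.float64(-1.3), 'x0': np.float64(-5.0), 'xz80': np.float64(-5.3), 'rms': np.float64(2.19)}
```

View pics/s8.png

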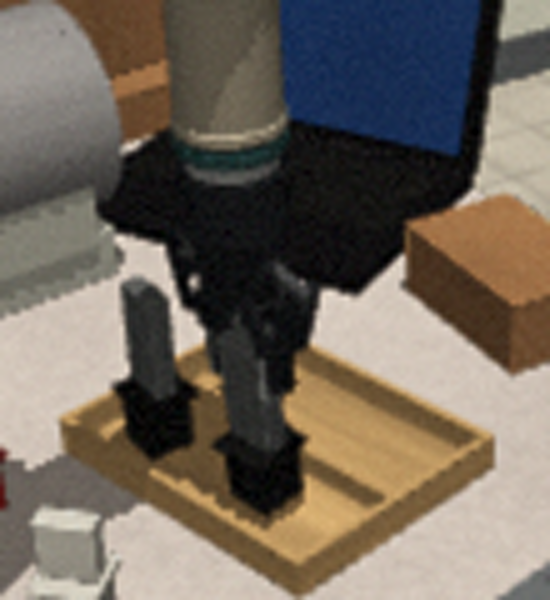

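```bash
python3 -m jog '[0,0,3,0,30,0,0,6,0,30,0,0,8,0,30,0,0,10,0,30,0,0,10,0,30]';python3 -m jog '[0,0,1,0,30,0,0,2,0,30,0,0,3,0,30,0,0,3,0,30]'
```

```text
clock: 11.03
eef_pos: [497.5, 196.3, 285.5]
tool_rot: [-3.142, -0.0, -2.914]
force: [-0.1, 0.5, -1.4]
width: 43.4
clock: 11.37
eef_pos: [497.8, 196.5, 283.6]
tool_rot: [3.141, 0.001, -2.914]
force: [-1.1, 0.2, 6.6]
width: 43.2
```

Contact. I'll press a little more so it squares up.

```bash
python3 -m jog '[-1,0,1,0,30,-2,0,2,0,30,-3,0,3,0,30,-3,0,3,0,30]'
python3 - <<'E'
from h import *
im,d=get_image("side")
s=read_state();c=s["eef_pos"][:2];print(s["eef_pos"],s["force"]);print(tilt("side",d,c,np.radians(13.5),75,120))
E
```

```text
clock: 11.7
eef_pos: [501.5, 197.5, 282.8]
tool_rot: [3.141, 0.004, -2.914]
force: [-2.0, -1.6, 23.9]
width: 43.1
[501.46635215 197.48008759 282.79594375] [-2.57845926 -0.5967169  23.2920372 ]
{'n': 61, 'tilt': np.float64(-2.6), 'x0': np.float64(-5.9), 'xz80': np.float64(-6.1), 'rms': np.float64(1.31)}
```

```bash
python3 -m jog '[-3,0,-1,0,30,-3,0,-1,0,44,-3,0,-1,0,50,-3,0,-1,0,60,-3,0,-1,0,75,-3,0,-1,0,80,-3,0,-1,0,80,-3,0,-1,0,80]'
python3 - <<'E'
from h import *
im,d=get_image("side");crop("side",im,180,290,100,220,5,"s9")
s=read_state();c=s["eef_pos"][:2];print(s["eef_pos"],s["width"],s["force"]);print(tilt("side",d,c,np.radians(13.5),75,120))
E
```

```text
clock: 12.42
eef_pos: [503.4, 197.7, 280.5]
tool_rot: [-3.142, -0.0, -2.914]
force: [0.0, -0.7, 0.4]
width: 80.1
[503.40545621 197.70253735 280.51155902] 80.36767550578391 [0.36262482 0.09317492 1.02980658]
{'n': 64, 'tilt': np.float64(0.8), 'x0': np.float64(-3.8), 'xz80': np.float64(-3.7), 'rms': np.float64(1.24)}
```

View pics/s9.png

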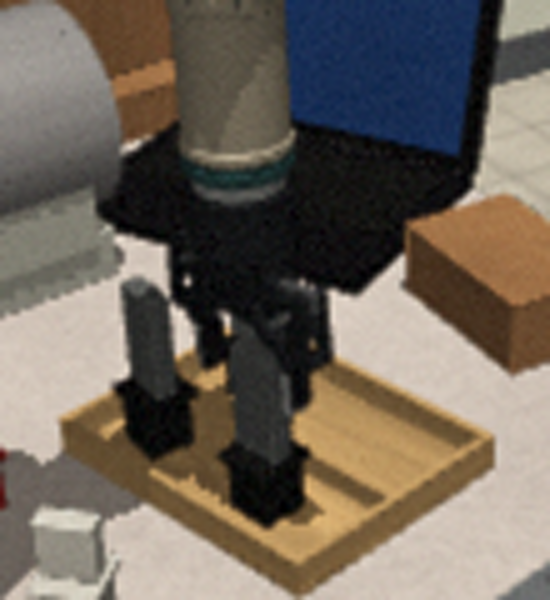

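```bash
python3 -m jog '[0,0,-15,0,85,0,0,-50,0,85,0,0,-90,0,85,0,0,-130,0,85,0,0,-150,0,85,5,-40,-150,0,85,10,-80,-150,0,85,14,-120,-150,0,85,18,-160,-150,0,85,23,-200,-150,0,85,27,-240,-150,0,85,32,-280,-150,0,85,36,-320,-150,0,85,41,-360,-150,0,85,45,-400,-150,0,85,49,-435,-150,0,85,52,-455,-150,0,85,52,-460,-150,0,85,52,-460,-150,0,85,52,-460,-150,0,85]'
python3 - <<'E'
from h import *
R={}
for n in ("top","side"):
    im,d=get_image(n);P=cloud(n,d).reshape(-1,3)
    if n=="side": crop("side",im,180,330,100,220,5,"s10")
    if n=="side": crop("side",im,270,390,130,290,3.7,"s10b")
    for k,c,zr in (("tall placed",(507,199),(135,155)),("tref",(480,322),(135,155)),("sref",(581,337),(95,115))):
        q=P[(np.hypot(*(P[:,:2]-c).T)<35)&(P[:,2]>zr[0])&(P[:,2]<zr[1])];print(n,k,len(q),q.mean(0).round(1) if len(q) else "", q[:,2].max() if len(q) else "")
    print(tilt(n,d,np.array([507,199]),np.radians(13.5),70,135))
E
```

```text
clock: 14.13
eef_pos: [556.8, -260.9, 430.3]
tool_rot: [3.14, -0.0, -2.913]
force: [0.8, 0.4, -0.5]
width: 85.1
top tall placed 140 [506.2 201.2 146.2] 150.4381403898293
top tref 145 [478.2 321.6 146.1] 150.550438755733
top sref 131 [579.  336.4 105.9] 110.93994155409052
{'n': 54, 'tilt': np.float64(-0.0), 'x0': np.float64(-8.9), 'xz80': np.float64(-8.9), 'rms': np.float64(0.26)}
side tall placed 64 [507.6 195.2 143.1] 148.60645670305985
side tref 53 [478.9 318.5 143.4] 148.15506350029113
side sref 51 [580.2 332.8 103.6] 109.94716254704372
{'n': 98, 'tilt': np.float64(0.1), 'x0': np.float64(-7.1), 'xz80': np.float64(-7.1), 'rms': np.float64(1.39)}
```

View pics/s10.png

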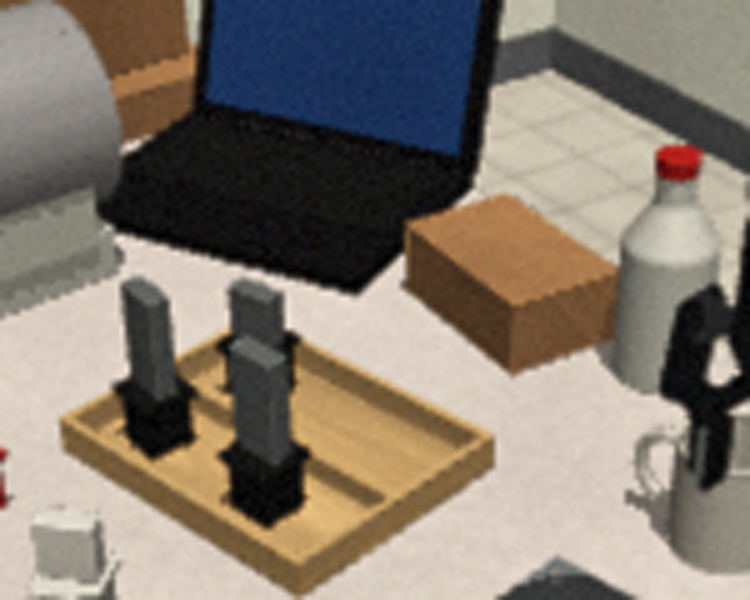

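View pics/s10b.png

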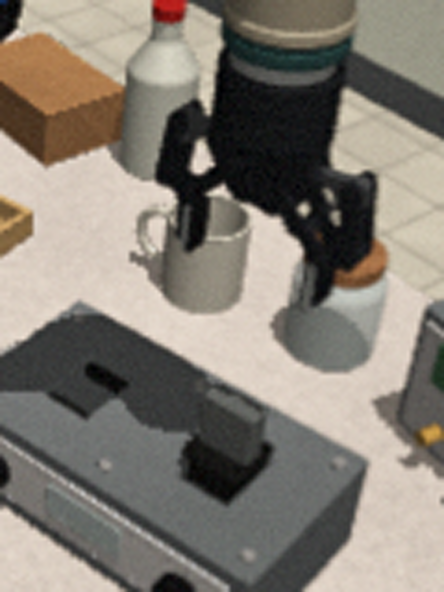

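```bash
python3 -m jog '[0,0,30,0,85,0,-1,65,0,85,0,-1,100,0,85,0,-1,125,0,85,0,-1,132,0,85,0,-1,132,0,85,0,-1,132,0,85]'
python3 - <<'E'
from h import *
im,d=get_image("side");crop("side",im,280,390,150,290,4.2,"s11")
s=read_state();print(s["eef_pos"],s["force"]);print(tilt("side",d,np.array([556.7,-262.5]),np.radians(13.2),118,150))
E
```

```text
clock: 14.82
eef_pos: [557.7, -262.3, 299.7]
tool_rot: [-3.141, 0.001, -2.912]
force: [-0.0, -1.2, 0.7]
width: 85.1
[ 557.92755212 -262.75866294  300.51455296] [ 0.87281759 -0.14931698  0.66294076]
{'n': 103, 'tilt': np.float64(0.1), 'x0': np.float64(-7.5), 'xz80': np.float64(-7.6), 'rms': np.float64(0.93)}
```

View pics/s11.png

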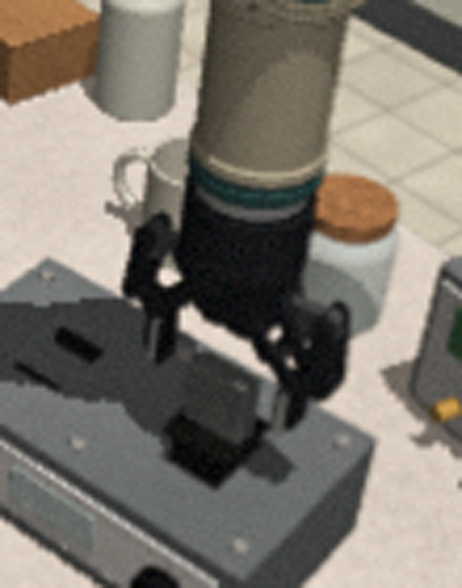

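Centred. Close, then make the first rock away from the robot.

```bash
python3 -m jog '[0,0,0,0,30,0,0,0,0,30,0,0,0,0,30,0,0,0,0,30,0,0,0,0,30,0,0,0,0,30,0,0,0,0,30,0,0,0,0,30]' ; python3 -m jog '[-4,0,0,0,30,-8,0,0,0,30,-12,0,-1,0,30,-15,0,-2,0,30,-17,0,-2,0,30,-17,0,-2,0,30]'
python3 - <<'E'
from h import *
im,d=get_image("side")
s=read_state();print(s["eef_pos"],s["force"]);print(tilt("side",d,np.array([558.7,-262.5]),np.radians(13.2),118,150))
E
```

```text
clock: 15.53
eef_pos: [557.3, -263.4, 300.0]
tool_rot: [-3.14, 0.002, -2.914]
force: [-1.3, -0.1, 7.1]
width: 43.0
clock: 16.03
eef_pos: [568.3, -261.7, 301.1]
tool_rot: [3.139, -0.014, -2.916]
force: [-14.7, -1.7, 14.4]
width: 43.2
[ 568.22257924 -261.68022032  301.09560096] [-13.83977987  -0.88235568  13.19606279]
{'n': 112, 'tilt': np.float64(4.6), 'x0': np.float64(-3.9), 'xz80': np.float64(-7.0), 'rms': np.float64(1.22)}
```

```bash
python3 -m jog '[-3,0,-1,0,30,-6,0,-2,0,30,-9,0,-3,0,30,-9,0,-3,0,30]'
python3 - <<'E'
from h import *
im,d=get_image("side")
s=read_state();print(s["eef_pos"],s["force"]);print(tilt("side",d,np.array([560.7,-262.5]),np.radians(13.2),120,150))
E
```

```text
clock: 16.42
eef_pos: [576.6, -259.8, 302.1]
tool_rot: [3.139, -0.016, -2.916]
force: [-12.2, -3.1, 3.9]
width: 43.2
[ 576.59640584 -259.75958814  302.14582379] [-12.09217386  -3.06998702   2.77414914]
{'n': 110, 'tilt': np.float64(10.4), 'x0': np.float64(-1.9), 'xz80': np.float64(-9.2), 'rms': np.float64(1.31)}
```

```bash
python3 -m jog '[6,0,0,0,30,12,0,-1,0,30,18,0,-2,0,30,24,0,-3,0,30,30,0,-4,0,30,36,0,-5,0,30,42,0,-6,0,30,46,0,-6,0,30,46,0,-6,0,30]'
python3 - <<'E'
from h import *
im,d=get_image("side")
s=read_state();print(s["eef_pos"],s["force"]);print(tilt("side",d,np.array([550.7,-264]),np.radians(13.2),125,155))
E
```

```text
clock: 17.22
eef_pos: [541.1, -266.5, 310.5]
tool_rot: [-3.139, 0.011, -2.912]
force: [8.6, 0.3, -11.0]
width: 43.0
[ 541.20619037 -266.43425105  310.49437397] [ 8.57586331  0.17175595 -9.4690718 ]
{'n': 76, 'tilt': np.float64(-8.9), 'x0': np.float64(-10.8), 'xz80': np.float64(-3.8), 'rms': np.float64(0.68)}
```

```bash
python3 -m jog '[-6,0,-1,0,30,-12,0,-2,0,30,-18,0,-3,0,30,-24,0,-4,0,30,-30,0,-5,0,30,-36,0,-6,0,30,-42,0,-7,0,30,-43,0,-7,0,30,-38,0,-8,0,30,-32,0,-9,0,30,-26,0,-10,0,30,-20,0,-11,0,30,-14,0,-12,0,30,-8,0,-13,0,30,-2,0,-14,0,30,0,0,-14,0,30]'
python3 - <<'E'
from h import *
im,d=get_image("side")
s=read_state();print(s["eef_pos"],s["force"]);print(tilt("side",d,np.array([550.7,-264]),np.radians(13.2),138,165));crop("side",im,280,390,150,290,4.2,"s12")
E
```

```text
clock: 18.6
eef_pos: [540.2, -266.5, 325.4]
tool_rot: [-3.14, 0.009, -2.913]
force: [7.9, 0.9, -4.8]
width: 42.8
[ 540.26334546 -266.40491578  325.62973895] [ 4.86825631  1.1648298  -4.12508128]
{'n': 70, 'tilt': np.float64(-10.3), 'x0': np.float64(-11.2), 'xz80': np.float64(-0.7), 'rms': np.float64(0.67)}
```

View pics/s12.png

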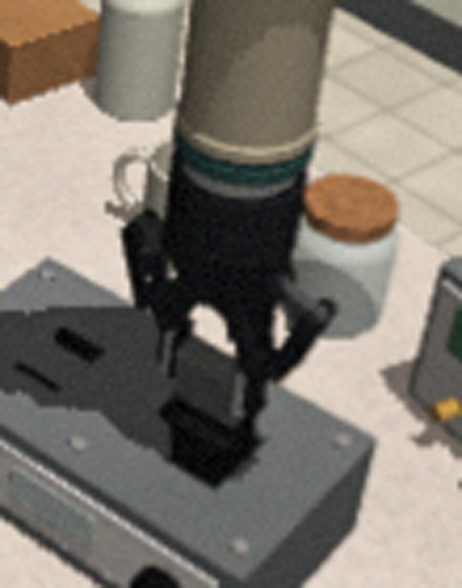

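```bash
python3 -m jog '[-6,0,0,0,30,-12,0,0,0,30,-18,0,0,0,30,-24,0,0,0,30,-28,0,0,0,30,-28,0,-3,0,30,-27,0,-8,0,30,-27,0,-20,0,30,-27,0,-40,0,30,-27,0,-70,0,30,-27,0,-100,0,30,-27,0,-110,0,30,-27,0,-110,0,30]'
python3 - <<'E'
from h import *
im,d=get_image("side")
s=read_state();c=s["eef_pos"][:2];print(s["eef_pos"],s["force"],s["width"]);crop("side",im,270,390,110,270,4.2,"s13")
P=cloud("side",d).reshape(-1,3);q=P[(np.hypot(*(P[:,:2]-c).T)<45)]
# collar/foot
print(tilt("side",d,c,np.radians(13.2),242,268)); print(np.percentile(q[(q[:,2]>130)][:,2],[0,1,3,5]))
E
```

```text
clock: 19.73
eef_pos: [565.1, -261.5, 437.7]
tool_rot: [-3.137, 0.007, -2.913]
force: [1.5, 0.0, -0.6]
width: 43.2
[ 564.30849941 -261.28656867  435.20860975] [-0.90159884  0.01347682 -1.79145459] 43.22099001675178
{'n': 151, 'tilt': np.float64(19.9), 'x0': np.float64(-12.0), 'xz80': np.float64(-70.6), 'rms': np.float64(4.25)}
[190.40108876 201.22304803 218.72227056 241.89523728]
```

View pics/s13.png

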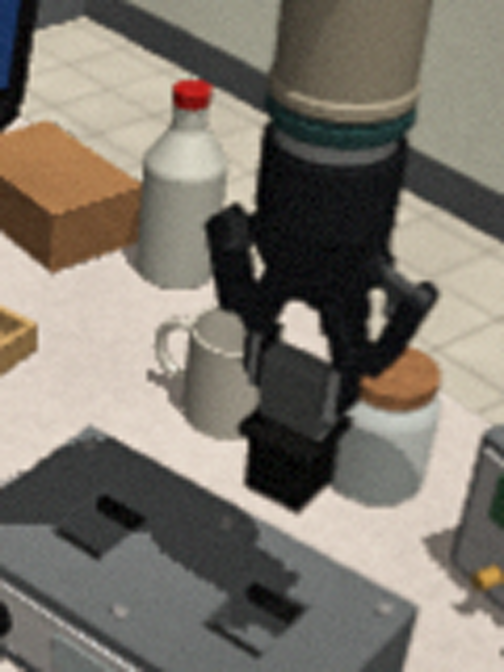

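Run:
```python
from h import *
im,d=get_image("side");c=read_state()["eef_pos"][:2]
for a in((252,285),(200,232)):print(tilt("side",d,c,np.radians(13.2),*a))
P=cloud("side",d);
for v in range(190,232,3): print(v,[tuple(P[v,u].round().tolist()) for u in (335,339,343)])
```

```text
{'n': 126, 'tilt': np.float64(-5.2), 'x0': np.float64(-5.8), 'xz80': np.float64(9.9), 'rms': np.float64(0.93)}
{'n': 95, 'tilt': np.float64(-5.1), 'x0': np.float64(-11.8), 'xz80': np.float64(-1.1), 'rms': np.float64(0.89)}
190 [(565.0, -239.0, 296.0), (894.0, 39.0, -0.0), (910.0, 33.0, -3.0)]
193 [(562.0, -243.0, 291.0), (568.0, -250.0, 293.0), (896.0, 18.0, -3.0)]
196 [(554.0, -251.0, 290.0), (561.0, -258.0, 292.0), (570.0, -262.0, 290.0)]
199 [(553.0, -254.0, 283.0), (557.0, -262.0, 287.0), (563.0, -270.0, 289.0)]
202 [(552.0, -256.0, 275.0), (555.0, -266.0, 281.0), (558.0, -276.0, 286.0)]
205 [(555.0, -254.0, 264.0), (558.0, -265.0, 269.0), (558.0, -277.0, 277.0)]
208 [(555.0, -256.0, 255.0), (nan, nan, nan), (561.0, -276.0, 266.0)]
211 [(558.0, -255.0, 244.0), (558.0, -268.0, 253.0), (560.0, -278.0, 258.0)]
214 [(551.0, -262.0, 242.0), (559.0, -269.0, 243.0), (563.0, -277.0, 247.0)]
217 [(545.0, -270.0, 241.0), (553.0, -275.0, 241.0), (559.0, -282.0, 243.0)]
220 [(551.0, -266.0, 226.0), (548.0, -281.0, 238.0), (552.0, -289.0, 241.0)]
223 [(552.0, -266.0, 215.0), (553.0, -278.0, 224.0), (564.0, -281.0, 220.0)]
226 [(552.0, -268.0, 206.0), (556.0, -277.0, 211.0), (568.0, -280.0, 207.0)]
229 [(552.0, -269.0, 197.0), (556.0, -278.0, 202.0), (571.0, -279.0, 195.0)]
```

```bash
python3 -m jog '[-3,10,0,0,30,-9,30,0,0,30,-19,60,0,0,30,-29,92,0,0,30,-39,125,0,0,30,-50,160,0,0,30,-61,195,0,0,30,-72,230,0,0,30,-83,265,0,0,30,-94,300,0,0,30,-105,335,0,0,30,-116,370,0,0,30,-127,405,0,0,30,-136,433,0,0,30,-142,452,0,0,30,-145,460,0,0,30,-145,462,0,0,30,-145,462,0,0,30,-145,462,0,0,30]'
python3 - <<'E'
from h import *
im,d=get_image("side");crop("side",im,170,310,60,220,3.7,"s14")
s=read_state();c=s["eef_pos"][:2];print(s["eef_pos"]);print(tilt("side",d,c,np.radians(13.5),252,285))
E
```

```text
clock: 21.42
eef_pos: [600.7, 219.2, 433.1]
tool_rot: [-3.14, -0.002, -2.916]
force: [0.2, -0.2, -1.4]
width: 43.1
[600.86387065 218.93632615 433.38462752]
{'n': 53, 'tilt': np.float64(-4.6), 'x0': np.float64(-7.3), 'xz80': np.float64(6.6), 'rms': np.float64(1.32)}
```

View pics/s14.png

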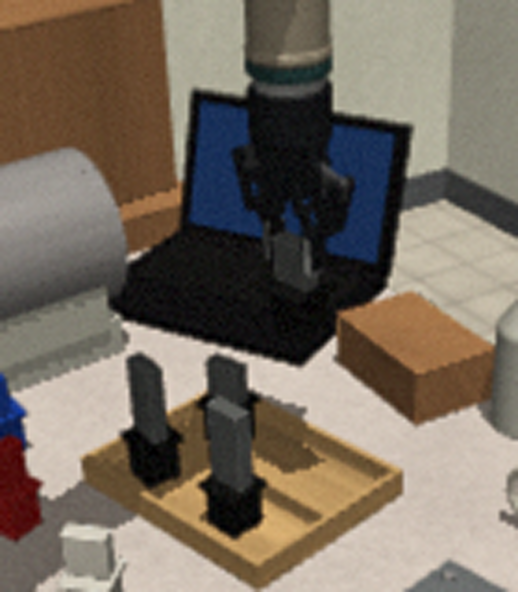

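```bash
python3 -m jog '[0,0,20,0,30,0,0,50,0,30,0,0,80,0,30,0,0,110,0,30,0,0,140,0,30,0,0,160,0,30,0,0,168,0,30,0,0,170,0,30,0,0,170,0,30]'
python3 - <<'E'
from h import *
im,d=get_image("side");crop("side",im,180,290,90,220,4.6,"s15");s=read_state();print(s["eef_pos"],s["force"])
E
```

```text
clock: 22.22
eef_pos: [601.1, 220.3, 264.1]
tool_rot: [-3.141, 0.0, -2.915]
force: [0.0, -0.1, -1.3]
width: 43.2
[601.41826255 220.75682637 264.97145856] [-0.12402498  0.88333113 -1.03008984]
```

View pics/s15.png

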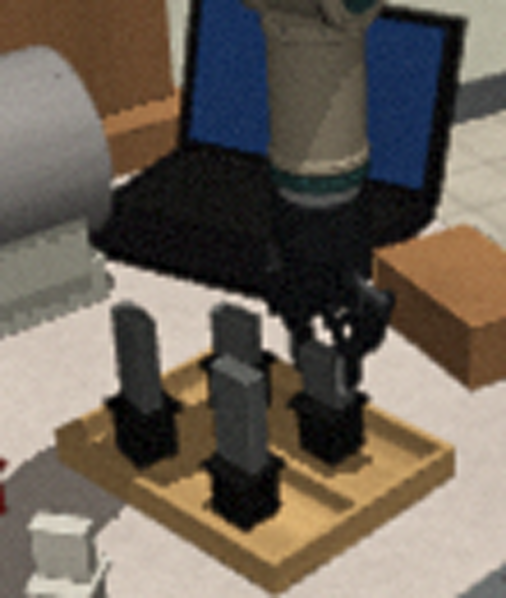

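```bash
python3 -m jog '[0,0,3,0,30,0,0,6,0,30,0,0,9,0,30,0,0,11,0,30,0,0,11,0,30]';python3 -m jog '[0,0,1,0,30,0,0,2,0,30,0,0,2,0,30]'
```

```text
clock: 22.68
eef_pos: [600.4, 221.3, 252.4]
tool_rot: [-3.142, -0.001, -2.914]
force: [-0.2, -0.2, -1.5]
width: 43.1
clock: 22.93
eef_pos: [600.8, 221.4, 251.7]
tool_rot: [3.142, 0.001, -2.914]
force: [-1.8, -1.1, 4.9]
width: 43.1
```

```bash
python3 -m jog '[-1,0,1,0,30,-2,0,2,0,30,-3,0,3,0,30,-3,0,3,0,30]';python3 -m jog '[0,0,-2,0,30,0,0,-2,0,44,0,0,-2,0,50,0,0,-2,0,60,0,0,-2,0,72,0,0,-2,0,75,0,0,-2,0,75,0,0,-2,0,75]'
python3 - <<'E'
from h import *
im,d=get_image("side");crop("side",im,180,290,90,220,4.6,"s16");s=read_state();print(s["eef_pos"],s["force"],s["width"])
E
```

```text
clock: 23.27
eef_pos: [604.1, 222.3, 250.9]
tool_rot: [3.141, 0.002, -2.914]
force: [-3.6, -1.6, 17.2]
width: 42.8
clock: 23.93
eef_pos: [603.5, 221.9, 249.5]
tool_rot: [-3.142, -0.0, -2.914]
force: [0.8, 1.0, -0.7]
width: 74.7
[603.54524963 221.94385224 249.51488542] [ 0.2424048  -0.20967698 -0.05248185] 74.9891662499759
```

View pics/s16.png

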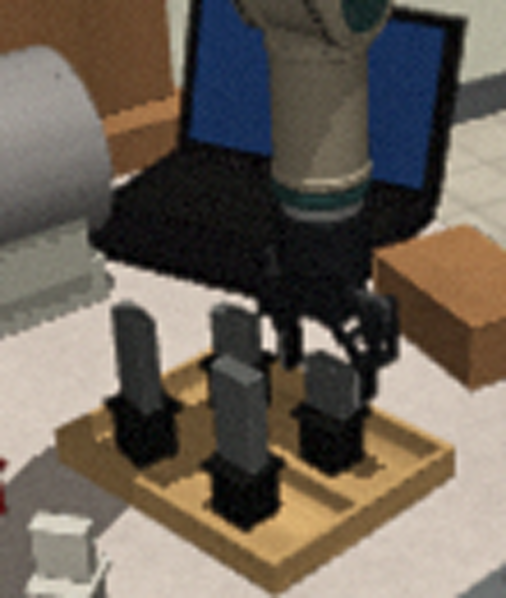

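```bash
python3 -m jog '[0,0,-10,0,75,0,0,-40,0,75,0,0,-80,0,75,0,0,-120,0,75,0,0,-160,0,75,0,0,-180,0,75,0,-40,-180,0,75,0,-80,-180,0,75,0,-120,-180,0,75,0,-160,-180,0,75,0,-200,-180,0,75,0,-220,-180,0,75,0,-220,-180,0,75,0,-220,-180,0,75,0,-220,-180,0,75]'
python3 - <<'E'
from h import *
o=np.array([546,259.5]);y=np.radians(13.8);ex=np.array([np.cos(y),np.sin(y)]);ey=np.array([-ex[1],ex[0]])
for n in ("top","side"):
    im,d=get_image(n);P=cloud(n,d).reshape(-1,3)
    cv2.imwrite(f"pics/{n}_end.png",im)
    for k,c,zr in (("tall",(507,199),(136,155)),("short",(607,223),(96,115)),("tref",(480,322),(136,155)),("sref",(581,337),(96,115))):
        q=P[(np.hypot(*(P[:,:2]-c).T)<35)&(P[:,2]>zr[0])&(P[:,2]<zr[1])];m=q[:,:2].mean(0)-o
        print(n,k,len(q),"tray xy",(m@ex).round(1),(m@ey).round(1),"ztop",np.percentile(q[:,2],95).round(1),tilt(n,d,np.array(c),y,68,zr[0]+4))
    q=None
s=read_state();print(s["clock"],s["force"],s["eef_pos"])
E
```

```text
clock: 25.23
eef_pos: [653.0, 8.9, 430.1]
tool_rot: [3.14, 0.0, -2.913]
force: [-0.2, -0.0, -0.5]
width: 74.6
top tall 139 tray xy -52.5 -47.3 ztop 149.5 {'n': 61, 'tilt': np.float64(-0.0), 'x0': np.float64(-9.0), 'xz80': np.float64(-9.0), 'rms': np.float64(0.3)}
top short 118 tray xy 47.2 -48.9 ztop 109.5 {'n': 37, 'tilt': np.float64(-1.5), 'x0': np.float64(-10.8), 'xz80': np.float64(-11.1), 'rms': np.float64(0.54)}
top tref 146 tray xy -51.0 76.6 ztop 149.2 {'n': 51, 'tilt': np.float64(-0.0), 'x0': np.float64(-11.0), 'xz80': np.float64(-11.0), 'rms': np.float64(0.21)}
top sref 129 tray xy 50.5 66.9 ztop 109.5 {'n': 40, 'tilt': np.float64(0.1), 'x0': np.float64(-10.1), 'xz80': np.float64(-10.1), 'rms': np.float64(0.46)}
side tall 62 tray xy -53.1 -53.1 ztop 147.7 {'n': 102, 'tilt': np.float64(-0.2), 'x0': np.float64(-6.8), 'xz80': np.float64(-6.9), 'rms': np.float64(1.25)}
side short 51 tray xy 46.6 -51.3 ztop 107.9 {'n': 46, 'tilt': np.float64(0.2), 'x0': np.float64(-9.2), 'xz80': np.float64(-9.2), 'rms': np.float64(1.27)}
side tref 51 tray xy -51.4 73.0 ztop 148.0 {'n': 66, 'tilt': np.float64(-0.5), 'x0': np.float64(-8.2), 'xz80': np.float64(-8.3), 'rms': np.float64(1.01)}
side sref 49 tray xy 51.3 64.2 ztop 107.5 {'n': 41, 'tilt': np.float64(2.4), 'x0': np.float64(-8.5), 'xz80': np.float64(-8.0), 'rms': np.float64(1.64)}
25.3333 [0.08656572 0.37844479 0.37423538] [652.99988747   9.88253823 429.98551073]
```

View pics/side_end.png

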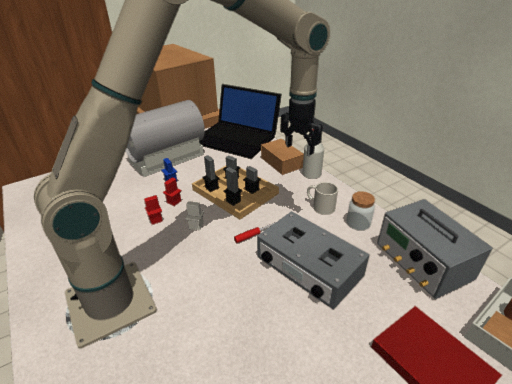

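View pics/top_end.png

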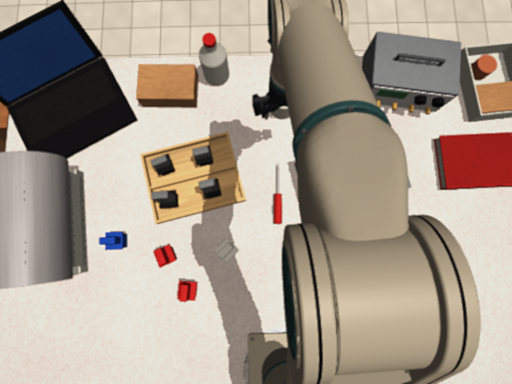

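All four stoppers stand upright, two to a row: in the side view at (210,172), (232,187), (231,165) and (252,180). The screwdriver (248,235) and mug (322,197) haven't moved, and the wells are empty. Handing in.

```bash
python3 -c "
from cell import *
print(finish_job())"
```

```text
the job is handed in; nothing more can be done
None
```

Both stoppers are out of the chamber and standing upright in the tray. I handed the job in at about 25 s; no verdict was reported.

**What I did:** I gripped each bar across its 44 mm width so it could pivot between the pads. Each stopper was rocked away and then back towards the robot while I pulled up. I measured +8° then −9° on the tall one and +10° then −9° on the short one. The tall stopper was placed before I drew out the short one.

**Last checks, in both camera views:**

| Item | Position in tray frame (mm) | Tilt | Height |
|---|---|---|---|
| Tall stopper | about (−53, −50) | under 0.5° | top at 148–149 mm, so on the floor |
| Short stopper | about (47, −50) | −1.5° (top view), 0.2° (side view) | top at 108–109 mm, so on the floor |

- **Rows:** each one stands in the row of the stored stopper of the same length.
- **Bystanders:** the stored stoppers are within about 2 mm of where they started. The screwdriver and mug look unmoved in the pictures; I did not measure them.
- **Robot:** the gripper is open and clear of everything, with about zero force on the wrist.

**Disagreements:** the two cameras differed by 2–6 mm in y. One side-view tilt for the untouched stored short stopper read 2.4° against 0.1° in the top view, which I put down to depth noise. Both stoppers hung about 5° off vertical in the grip after they came out; they squared up when pressed onto the tray floor.

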